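# Load the slim power module into the tester's sloping bay

## Robot

A 6-joint arm with a two-finger parallel gripper is mounted at the origin on the work surface. World frame = base frame: x ahead of the robot, y to its left, z up, the work surface at z = 0. Lengths are in mm, angles in rad, forces in N, time in s.
With the tool pointing down it reaches from about 275 to 750 mm from the base axis. Payload 10.2 kg.
Tool frame: the origin (TCP) lies midway between the tips of the shut fingers; the grasp point (between the pads) lies 19 mm behind it; z points along the fingers, y is the direction in which the jaws open and shut (so a half turn about z gives the same grasp; the last joint's range is limited). The gripper opens to 85 mm and grips with 20 to 120 N. Pads are 22 mm wide; open, the fingers measure 114 mm over their backs; the gripper's body (76 mm by 85 mm) begins 54 mm behind the grasp point. The pads swing forward as they close: fully open they stand 13 mm farther back than shut.
Start: joints at [1.056, 0.313, 1.498, -0, 1.331, -0.223], TCP at [151.043, 502.809, 231.294] pointing down, gripper open.
Joint ranges: [-2.94, 2.94], [-0.97, 2.17], [0.19, 2.56], [-1.23, 4.37], [0.02, 3.11], [-2.88, 2.88]. Speed limits (rad/s): [2.39, 2.39, 3.01, 3.14, 3.14, 3.14].

## Interface

Orientations are given as a unit quaternion [w, x, y, z].
In Python, from rig import sense, optics, ctrl gives the robot as it stands.
- The arm moves only by the tool play_rows, never from a script. Its argument "plan" is a list of rows, each a list of 7 numbers: the shift along the world's x, y, z in mm, then the turn, a rotation vector about the world's x, y, z in rad, then the opening, from -1 (shut) to 1 (fully open), so that 0 is half open. A call has 1 to 5 rows; each row shifts and turns the pose as measured when the row begins; what a row does not reach is not made up. A row lasts 1/12 s, in which the tool goes at most 41.7 mm and 7.16 degrees, less where a joint would pass 70% of its speed; a pose out of reach is approached as far as the arm can. A call is refused whole if a number of a shift passes 41.7 or a number of a turn 0.125, either way. A call with a gripper value outside its range is refused whole. The fingers move at their own pace and stop on an object; "grip_force" is the grip in N (left out, the last holds). Time passes only in rows, so rows that do not move let the fingers close. It gives the time, the measured TCP pose, the force and the opening at its end, in the units of the state.
- sense(): the state, without advancing time (a new reading comes with each control period).
- optics.capture(name): name is "side" or "top" or "wrist"; returns a dict with "img" (420x560x3 uint8, blue, green, red), "fx", "fy", "cx", "cy" (pixels), "world_to_cam" (4x4, takes a point from world to camera coordinates). Camera axes: x right, y up, looking along -z (the intrinsics and any distortion apply to the point x, -y, -z); pixel columns grow to the right and rows downward; lengths in mm; the calibration is good to about 2 mm. A picture is of the moment at which its call begins. There is no depth.
- ctrl.finish_job(): hands the job in, once; it reports no verdict.
The state is a dict: "time_s": time; "joints": joint angles; "dq": joint speeds; "tau": joint torques, N m; "eef_pos": TCP position; "ee_rot": TCP orientation; "force": force on the tool from outside, world axes, zero at the start; "wrist_torque": the same for the moment, N m; "grip_width": opening from 0.0 (shut) to 1.0 (fully open).
Only numpy, scipy, OpenCV 4.12 (cv2) and the standard library are available. Lean on these libraries where they do the work, as an engineer would, in place of code of your own. Each camera call takes 0.05 s, during which the arm holds its last target. There are 200 camera calls.

## Task

Take the slim power module (not the wider one) by its pull tab and slide it gently down into the tester's sloping bay, keeping hold of it until its collar sits fully home on the mouth of the bay. Then let go and push the lever beside the bay all the way over, towards the grey box at the tester's back, to start the test. Leave the wider module, the multimeter, the screwdriver and the tape roll where they are.

Things in the scene. Friction and masses are not known exactly. Their poses are not given: they have to be found in the camera images.
- module: the slim power module, loose, upright, 0.2 kg, 135 mm tall. Origin: centre of its underside; z up along it, x along its width, y through its thickness. Ribbed aluminium body 50 (x) by 26 (y) mm, z 0 to 88 (lowest 8 mm stepped in 2.5 mm a side). Black collar 66 by 44 mm, z 88 to 93. Black flat pull tab 36 (x) by 14 (y) mm, z 93 to 135. Fits the bay either way round
- collar (a point): centre of the underside of the slim module's collar, 88 mm above the module's origin; axes as module
- tab (a point): the place to grip on the slim module's pull tab, on its axis 116 mm above the module's origin (19 mm below the tab's top, 23 mm above the collar's top); pinch across y, 14 mm; axes as module
- wide_module: another module of the same build and height standing on the bench, too big for the bay: body 74 by 46 mm, collar 90 by 62 mm, same pull tab. Origin at the centre of its underside. To be left alone
- tester: the tester, fixed: aluminium base plate 200 (x) by 220 (y) by 12 mm, a grey box along its back (x 34 to 99, y -100 to 80 mm, top at 90 mm). Seen from its front, the sloping bay is at the right (y -45 mm) and the lever at the left (y 70 mm). Origin: centre of the plate's underside; z up, x to its back. It stands sideways: its front faces the robot's right (-y), give or take 0.3 rad
- bay: the bay: a dark steel block 76 (x) by 54 (y) by 97 mm (z) with one rectangular hole, leaning 30 degrees so that its open end points up and towards the tester's front. Origin: centre of its lower end. z runs along the hole out of the mouth, y level across (as the tester's y). Hole 52.6 (x) by 28.6 (y) mm, 90 mm deep, mouth edges chamfered 3 mm
- bay_mouth (a point): centre of the bay's mouth, 97 mm from the bay's origin along its z; axes as bay. With the module home, the collar point lies here and the module's axes lie along the bay's (x either way)
- lever (a joint): the tester's toggle lever: 0 = leaning 0.5 rad towards the tester's front, 1.0 rad (the stop) = leaning 0.5 rad to the back. Light to push, stays where left
- lever_tip (a point): centre of the black ball (26 mm across) at the end of the lever; the lever is 80 mm long from its pivot, which lies in the tester's frame at x -20, y 70, z 34 mm, with its axis along the tester's y. The rod is 10 mm thick. The lever's grey housing is 70 by 50 mm, its top 37 mm above the bench, with a hub reaching 47 mm
- meter: yellow and grey multimeter lying flat, 90 by 180 by 40 mm, loose; origin at the centre of its underside
- screwdriver: screwdriver lying on the bench, 190 mm long, loose
- tape_roll: roll of paper tape lying flat, 96 mm across, 40 mm high, loose; origin at the centre of its underside
Not all that is in view belongs to the job. What is shaped like the module but pink or red is not meant.

How it is judged (in metres and radians):
On the way, in this order (a step that is already met when the one before it is completed fails the run):
1. the slim module is part of the way into the bay (foot at least 15 mm in, collar still at least 15 mm from the mouth), held by the gripper (z of module in the frame of bay_mouth below -0.015 m and z of collar in the frame of bay_mouth above 0.015 m and x of module in the frame of bay_mouth between -0.01 and 0.01 m and y of module in the frame of bay_mouth between -0.01 and 0.01 m and contact force between the fingers and module above 0.5 N), for 0.1 s.
2. the slim module's collar is home on the mouth of the bay (within 5 mm) while the gripper still touches the module (horizontal distance between collar and bay_mouth below 0.006 m and angle between the z axis of module and the z axis of bay, either way round below 0.08 rad and z of collar in the frame of bay_mouth below 0.005 m and contact force between the fingers and module above 0.5 N), for 0.1 s.
3. the lever is pushed over to the back (beyond 0.85 of its 1.0 rad) (value of joint lever above 0.85 rad), for 0.1 s.
At the end, for the whole second after the job is handed in: The slim module is in the bay with its collar within 5 mm of the mouth along the bay, within 6 mm sideways, and within 0.08 rad of the bay's axis, at rest and released, and the lever stands beyond 0.85 rad (horizontal distance between collar and bay_mouth below 0.006 m and angle between the z axis of module and the z axis of bay, either way round below 0.08 rad and z of collar in the frame of bay_mouth below 0.005 m and value of joint lever above 0.85 rad and linear speed of module below 0.02 m/s and contact force between the fingers and module below 0.05 N); the robot touches nothing.
It fails at once if the wider module is moved more than 30 mm (distance of wide_module from where it was at the start of the episode above 0.03 m).
It fails at once if another thing on the bench (meter, screwdriver, tape roll) is moved more than 40 mm (distance of any of meter, screwdriver, tape_roll from where it was at the start of the episode above 0.04 m).
It also fails if it takes over 56 s, if anything falls off the work surface, if the arm or the gripper's body presses on something with over 40 N, if the wrist force passes 120 N, or if a joint passes its speed limit or range.

## Working session

There is one attempt and no reset: what is moved stays moved. The work goes in short steps, Python scripts to look and compute and a tool call to move; the robot and the scene stay as the last step left them, time stands still between calls to the robot, and variables do not carry over. Pictures are saved under pics/ and viewed, about 8 in all and at most 12, crops included, and the job is handed in when it is done.

Besides the shell and the picture viewer there is one more tool, called after ">>>" by a JSON object that holds its "name" and its "arguments". play_rows: Moves the arm, as the interface text tells. Its arguments: {"type":"object","properties":{"plan":{"type":"array"},"grip_force":{"type":"number"}},"required":["plan"]}

```bash
mkdir -p pics; ls
python3 - <<'E'
from rig import sense, optics, ctrl
import cv2, numpy as np
s=sense(); print(s)
for n in ["side","top","wrist"]:
    c=optics.capture(n); cv2.imwrite(f"pics/{n}0.png",c["img"]); print(n,{k:(np.round(v,4).tolist() if k=="world_to_cam" else v) for k,v in c.items() if k!="img"})
E
```

```text
pics
{'time_s': 0.0, 'joints': array([ 1.05556457e+00,  3.13424885e-01,  1.49845317e+00, -5.80164212e-06,
        1.33096676e+00, -2.23397626e-01]), 'dq': array([-3.36028437e-04,  5.30138784e-04,  1.62472384e-03,  1.07472301e-03,
        5.50345826e-05, -7.45735772e-04]), 'tau': array([ 1.11444660e-03, -4.12256813e+01, -2.59750307e+01, -4.18232753e-05,
        4.01591737e-03,  4.56183716e-05]), 'eef_pos': array([150.92997844, 502.56998623, 230.74186233]), 'ee_rot': array([-2.23372663e-04,  1.45399098e-01,  9.89372887e-01, -5.84883399e-04]), 'force': array([-0.06358354, -0.62306513, -1.15612209]), 'wrist_torque': array([0.01814351, 0.00106782, 0.00193255]), 'grip_width': 1.000651598052065}
side {'fx': 418.01575552756555, 'fy': 418.01575552756555, 'cx': 288.0609885946317, 'cy': 209.46018010236523, 'world_to_cam': [[-0.993, -0.1179, 0.0062, 569.0893], [0.0898, -0.7207, 0.6874, -170.1796], [-0.0766, 0.6831, 0.7263, -929.4906], [0.0, 0.0, 0.0, 1.0]]}
top {'fx': 490.87893955486305, 'fy': 490.87893955486305, 'cx': 278.2747935097433, 'cy': 207.00075294917403, 'world_to_cam': [[-0.0223, -0.9997, -0.0036, -67.0696], [0.9946, -0.0226, 0.101, -600.6709], [-0.101, -0.0013, 0.9949, -1228.0266], [0.0, 0.0, 0.0, 1.0]]}
wrist {'fx': 344.0312141587257, 'fy': 344.0312141587257, 'cx': 284.17053883543866, 'cy': 208.44024492138024, 'world_to_cam': [[0.2885, 0.9575, -0.001, -524.8781], [-0.9202, 0.277, -0.2765, 35.0668], [-0.2645, 0.0807, 0.961, -378.452], [0.0, 0.0, 0.0, 1.0]]}
```

View pics/top0.png

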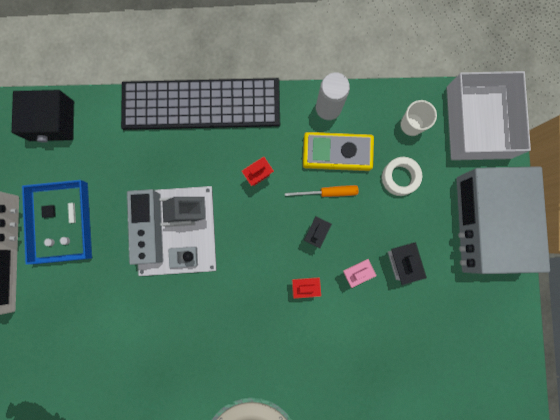

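View pics/side0.png

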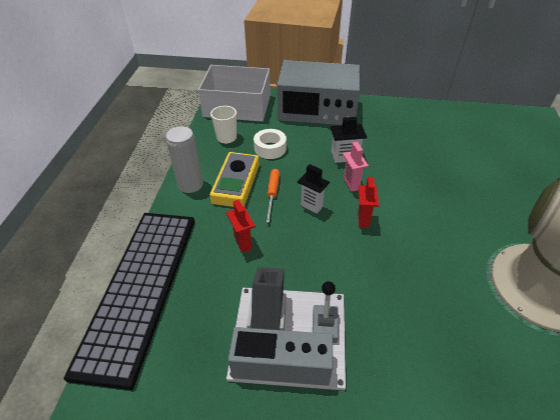

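Top view: the tester is around (175,230), with the bay at (187,208) and the lever ball at (188,257). The slim module is at (317,232), the wide one at (408,263), and the pink and red ones are decoys. I'll zoom in to pick points.

Run:
```python
import cv2, numpy as np
t=cv2.imread("pics/top0.png"); s=cv2.imread("pics/side0.png")
def crop(im,x,y,w,h,k):
    c=cv2.resize(im[y:y+h,x:x+w],None,fx=k,fy=k,interpolation=cv2.INTER_CUBIC)
    for i in range(0,w,10): cv2.line(c,(i*k,0),(i*k,6 if i%50 else 14),(0,255,255),1); 
    for i in range(0,h,10): cv2.line(c,(0,i*k),(6 if i%50 else 14,i*k),(0,255,255),1)
    return c
a=np.hstack([crop(t,120,180,100,100,4),crop(s,225,260,100,100,4) ])
b=np.hstack([crop(t,300,210,40,40,5),crop(s,290,160,50,60,4)[:200],crop(s,315,275,40,50,4), crop(t,160,190,50,40,4)[:,:200].repeat(1,0)[:200] if 0 else np.pad(crop(t,160,190,50,40,4),((0,40),(0,0),(0,0)))])
b=b[:200,:800]; b=np.pad(b,((0,0),(0,800-b.shape[1]),(0,0)))
cv2.imwrite("pics/m1.png",np.vstack([a,b]))
```

```text
(no output)
```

View pics/m1.png

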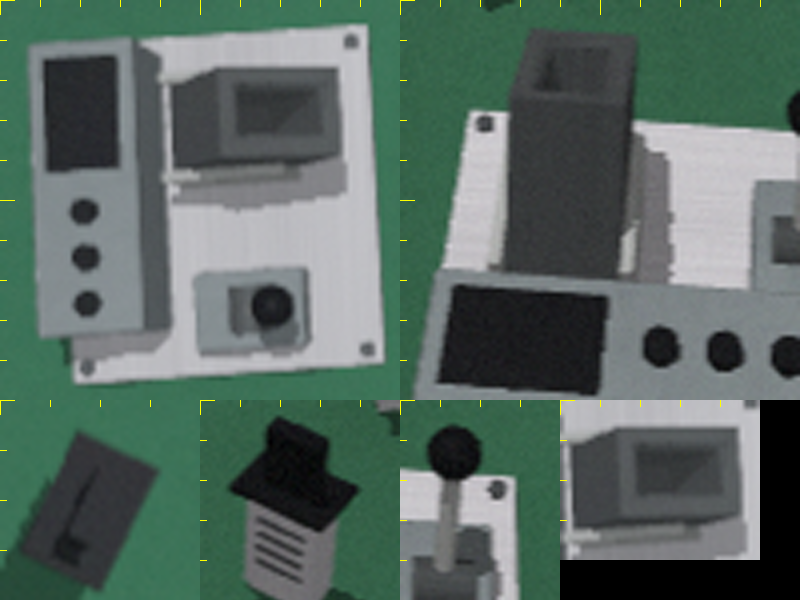

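```bash
cat > h.py <<'E'
import numpy as np
from scipy.optimize import least_squares
from scipy.spatial.transform import Rotation as R
C={"top":(490.879,278.275,207.0,np.array([[-0.0223,-0.9997,-0.0036,-67.0696],[0.9946,-0.0226,0.101,-600.6709],[-0.101,-0.0013,0.9949,-1228.0266]])),
"side":(418.016,288.061,209.46,np.array([[-0.993,-0.1179,0.0062,569.0893],[0.0898,-0.7207,0.6874,-170.1796],[-0.0766,0.6831,0.7263,-929.4906]]))}
def proj(cam,p):
    f,cx,cy,T=C[cam]; q=T[:,:3]@p+T[:,3]; return np.array([cx+f*q[0]/-q[2],cy-f*q[1]/-q[2]])
def Rz(a): return R.from_euler('z',a).as_matrix()
BAY=np.array([[np.cos(np.pi/6),0,-.5],[0,1,0],[.5,0,np.cos(np.pi/6)]])
E
python3 - <<'E'
from h import *
pl=[("top",(-100,-110,12),(212,186.5)),("top",(-100,110,12),(216,270.2)),("top",(100,110,12),(138.25,275.75)),
("top",(99,-100,90),(127,191.2)),("top",(34,-100,90),(153.2,189.5)),("top",(99,80,90),(129.5,264)),("top",(34,80,90),(155.7,262.5)),
("side",(34,-100,90),(235,327.5)),("side",(-100,-110,12),(242.5,287.5))]
m=[("top",(38,-27),(175.5,196.75)),("top",(-38,-27),(204.5,197.25)),("top",(-38,27),(205.5,219)),("top",(38,27),(175,220)),
("side",(-38,-27),(257.25,267.5)),("side",(-38,27),(284.5,269.5)),("side",(38,27),(282.5,285.5)),("side",(38,-27),(252.5,283.25))]
def res(v):
    M=Rz(v[2]); o=np.array([v[0],v[1],0]); r=[]
    for c,p,u in pl: r.append(proj(c,o+M@np.array(p))-u)
    mo=np.array([v[3],-45,v[4]])
    for c,p,u in m: r.append(proj(c,o+M@(mo+BAY@np.array([*p,0])))-u)
    return np.array(r)
s=least_squares(lambda v:res(v).ravel(),[550,380,1.57,-40,100],loss="soft_l1"); v=s.x
print("tester",v.round(3)); print(res(v).round(1).tolist())
M=Rz(v[2]);o=np.array([v[0],v[1],0])
print("mouth",o+M@np.array([v[3],-45,v[4]]),"axis",(M@BAY)[:,2])
for a in(-.5,.5):
  t=o+M@np.array([-20+80*np.sin(a),70,34+80*np.cos(a)]); print("lever",t,proj("top",t),proj("side",t))
mm=[("top",(-33,22),(316,216)),("top",(-33,-22),(331.6,224)),("top",(33,-22),(320,248)),("top",(33,22),(304,240)),
]
def r2(w):
    M=Rz(w[2]); return np.array([proj(c,np.array([w[0],w[1],0])+M@np.array([*p,93]))-u for c,p,u in mm])
best=min((least_squares(lambda w:r2(w).ravel(),[560,-150,a]) for a in(0,1,2,3)),key=lambda s:s.cost)
w=best.x;print("module",w.round(3),r2(w).round(1).tolist())
for sx in(-33,33):
  for sy in(-22,22): print(proj("side",np.array([w[0],w[1],93])+Rz(w[2])@np.array([sx,sy,0])).round(1))
for z in (93,135): print(proj("top",np.array([w[0],w[1],z])),proj("side",np.array([w[0],w[1],z])))
E
```

```text
tester [545.911 187.357   1.616 -60.49  119.534]
[[-0.4, -0.6], [0.2, 0.3], [0.2, 0.1], [-0.6, -0.4], [-0.3, -0.5], [-0.4, 0.5], [0.3, 0.2], [-0.2, -0.7], [0.7, -0.2], [-1.3, -0.6], [0.2, -0.9], [0.3, -0.6], [0.3, -0.9], [1.2, -0.5], [0.8, -0.8], [-0.0, 0.7], [0.6, 1.0]]
mouth [593.58226081 128.94856764 119.53362787] axis [ 0.02245206 -0.49949565  0.8660254 ]
lever [478.60236339 125.91805202 104.20660495] [192.89500918 255.95751508] [329.44291141 285.49132704]
lever [475.15785466 202.54876286 104.20660495] [160.83937982 258.12703567] [329.21709309 321.68967267]
module [ 529.819 -175.214    2.669] [[15.9, 7.6], [-16.1, -8.2], [-16.2, -7.7], [16.3, 8.2]]
[298.1 181.7]
[307.6 171.8]
[321.3 192.3]
[330.5 181.9]
[317.89187079 231.92425914] [314.31987533 181.81504964]
[319.27042623 231.01682279] [315.23734637 168.79539981]
```

>>> {"name": "play_rows", "arguments": {"plan": [[20, -36, 2, 0, 0, -0.01, 1], [20, -36, 2, 0, 0, -0.01, 1], [20, -36, 2, 0, 0, -0.01, 1], [20, -36, 2, 0, 0, -0.01, 1], [20, -36, 2, 0, 0, -0.01, 1]]}}

```text
time_s: 0.57
eef_pos: [248.4, 321.0, 238.2]
ee_rot: [-0.002, 0.165, 0.986, -0.002]
force: [1.3, 0.2, 0.5]
grip_width: 1.0
```

>>> {"name": "play_rows", "arguments": {"plan": [[20, -36, 2, 0, 0, -0.01, 1], [20, -36, 2, 0, 0, -0.01, 1], [20, -36, 2, 0, 0, -0.01, 1], [20, -36, 2, 0, 0, -0.01, 1], [20, -36, 2, 0, 0, -0.01, 1]]}}

```text
time_s: 0.98
eef_pos: [346.6, 137.3, 248.4]
ee_rot: [-0.001, 0.19, 0.982, -0.001]
force: [1.4, 0.4, 0.2]
grip_width: 0.999
```

>>> {"name": "play_rows", "arguments": {"plan": [[20, -36, 0, 0, 0, -0.01, 1], [20, -36, 0, 0, 0, -0.01, 1], [20, -36, 0, 0, 0, -0.01, 1], [20, -36, 0, 0, 0, -0.01, 1], [20, -36, 0, 0, 0, -0.01, 1]]}}

```text
time_s: 1.4
eef_pos: [445.1, -46.6, 249.1]
ee_rot: [0.0, 0.217, 0.976, -0.001]
force: [-0.4, 1.3, 0.6]
grip_width: 0.999
```

>>> {"name": "play_rows", "arguments": {"plan": [[21, -32, 0, 0, 0, -0.01, 1], [21, -32, 0, 0, 0, -0.01, 1], [21, -32, 0, 0, 0, -0.01, 1], [21, -32, 0, 0, 0, 0, 1], [0, 0, 0, 0, 0, 0, 1]]}}

```text
time_s: 1.82
eef_pos: [532.7, -188.1, 246.2]
ee_rot: [-0.001, 0.236, 0.972, -0.001]
force: [-0.5, 0.6, -0.3]
grip_width: 0.998
```

Run:
```python
from rig import sense, optics
import cv2, numpy as np
from h import *
s=sense(); print(s["eef_pos"],s["ee_rot"],s["joints"])
c=optics.capture("wrist"); np.savez("w1.npz",**c)
cv2.imwrite("pics/w1.png",cv2.resize(c["img"],None,fx=1.4,fy=1.4))
T=c["world_to_cam"]; print("cam",-T[:3,:3].T@T[:3,3])
mm=[((-33,-22),(316,216)),((-33,22),(331.6,224)),((33,22),(320,248)),((33,-22),(304,240))]
r2=lambda w:np.array([proj("top",np.array([w[0],w[1],0])+Rz(w[2])@np.array([*p,93]))-u for p,u in mm])
w=least_squares(lambda w:r2(w).ravel(),[530,-175,2.67]).x;print("module",w.round(3),r2(w).round(1).tolist())
```

```text
[ 532.66507056 -188.09621906  246.21967457] [-0.0012043   0.23613289  0.97171943 -0.00107464] [-0.54553177  0.39297034  1.34662936 -0.00281616  1.40363968 -1.6390881 ]
cam [ 470.53764265 -155.19719846  388.39129335]
module [ 529.72  -175.249    2.654] [[-0.2, -0.2], [0.5, -0.1], [0.0, 0.3], [-0.3, 0.1]]
```

View pics/w1.png

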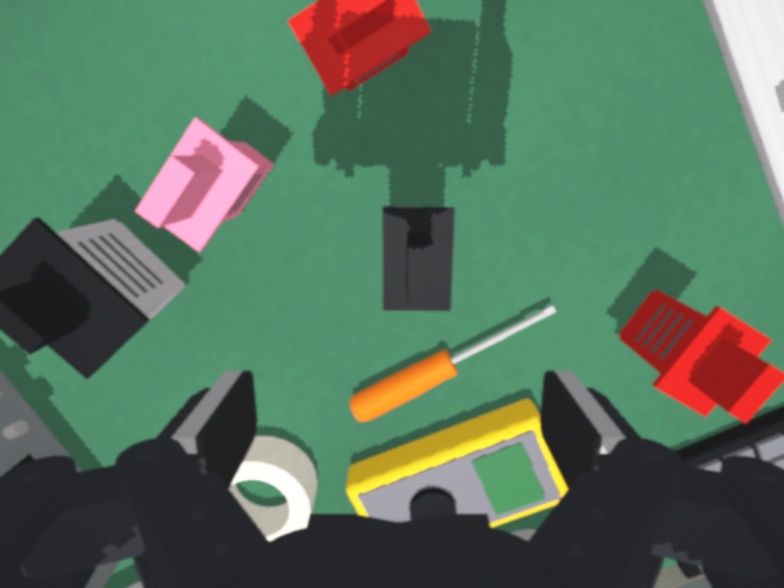

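The module's collar shows in the wrist view with corners at (384,208), (454,208), (450,310) and (383,310) in the 1.4× picture. The space on both sides of it is clear.

Run:
```python
from h import *
c=np.load("w1.npz"); C["wrist"]=(float(c["fx"]),float(c["cx"]),float(c["cy"]),c["world_to_cam"][:3])
mm=[((33,-22),(384,208)),((33,22),(454,208)),((-33,22),(450,310)),((-33,-22),(383,310))]
for fl in (1,-1):
  r2=lambda w:np.array([proj("wrist",np.array([w[0],w[1],0])+Rz(w[2])@np.array([p[0],fl*p[1],93]))-np.array(u)/1.4 for p,u in mm])
  w=least_squares(lambda w:r2(w).ravel(),[530,-175,2.65]).x;print("module",w.round(3),r2(w).round(1).tolist())
```

```text
module [ 533.673 -174.714    2.623] [[51.9, 1.8], [-49.7, -0.4], [-49.3, 0.4], [47.1, 2.4]]
module [ 532.89  -174.287    2.655] [[-1.0, -0.7], [0.7, -0.2], [0.6, 0.7], [-0.3, 0.3]]
```

>>> {"name": "play_rows", "arguments": {"plan": [[-1, 13.5, -20, 0, 0, -0.01, 1], [0, 0, -35, 0, 0, 0, 1], [0, 0, -35, 0, 0, 0, 1], [0, 0, -30, 0, 0, 0, 1], [0, 0, -15, 0, 0, 0, 1]]}}

```text
time_s: 2.28
eef_pos: [530.1, -169.2, 110.7]
ee_rot: [0.002, 0.24, 0.971, -0.001]
force: [0.1, -0.1, -0.3]
grip_width: 1.001
```

Run:
```python
from rig import sense, optics
import cv2, numpy as np
from h import *
s=sense(); print(s["eef_pos"],s["ee_rot"])
c=optics.capture("wrist"); np.savez("w2.npz",**c)
d=optics.capture("side")["img"][120:260,250:390]
cv2.imwrite("pics/w2.png",np.hstack([c["img"],cv2.resize(d,(420,420))])[:, :][:, 180:])
```

```text
[ 530.11730738 -169.1838596   110.68183157] [ 0.00240724  0.24029118  0.97069693 -0.001352  ]
```

View pics/w2.png

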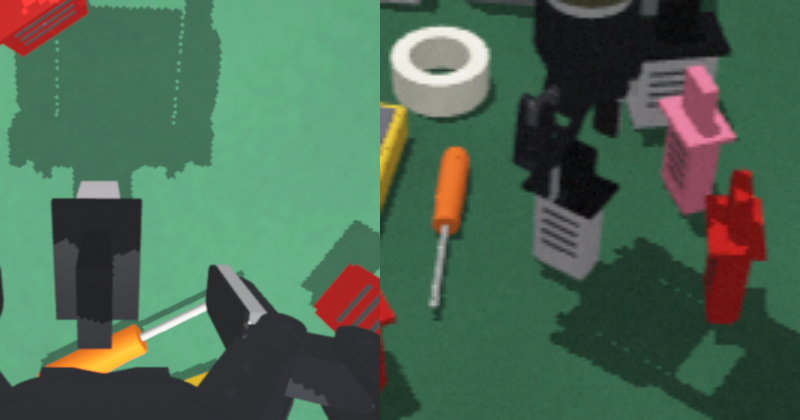

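>>> {"name": "play_rows", "arguments": {"plan": [[1, -5, -6, 0, 0, 0, 1], [0, 0, -7, 0, 0, 0, 1], [0, 0, 0, 0, 0, 0, 1]]}}

```text
time_s: 2.63
eef_pos: [532.4, -174.3, 101.1]
ee_rot: [0.004, 0.24, 0.971, -0.002]
force: [0.0, 0.5, -0.7]
grip_width: 1.001
```

>>> {"name": "play_rows", "arguments": {"plan": [[0, 0, 0, 0, 0, 0, -1], [0, 0, 0, 0, 0, 0, -1], [0, 0, 0, 0, 0, 0, -1], [0, 0, 0, 0, 0, 0, -1], [0, 0, 0, 0, 0, 0, -1]], "grip_force": 50}}

```text
time_s: 3.05
eef_pos: [533.6, -175.0, 104.3]
ee_rot: [0.007, 0.24, 0.971, -0.003]
force: [0.3, -0.6, 0.2]
grip_width: 0.299
```

>>> {"name": "play_rows", "arguments": {"plan": [[0, 0, 0, 0, 0, 0, -1], [0, 0, 0, 0, 0, 0, -1], [0, 0, 0, 0, 0, 0, -1]]}}

```text
time_s: 3.3
eef_pos: [533.7, -175.0, 104.6]
ee_rot: [0.007, 0.24, 0.971, -0.003]
force: [0.1, -0.8, 0.4]
grip_width: 0.155
```

>>> {"name": "play_rows", "arguments": {"plan": [[0, 0, 0, 0, 0, 0, -1], [0, 0, 10, 0, 0, 0, -1], [0, 0, 30, 0, 0, 0, -1], [0, 0, 40, 0, 0, 0, -1], [0, 0, 40, 0, 0, 0, -1]]}}

```text
time_s: 3.72
eef_pos: [528.7, -172.3, 220.4]
ee_rot: [-0.003, 0.24, 0.971, 0.0]
force: [1.7, -0.3, -2.6]
grip_width: 0.158
```

>>> {"name": "play_rows", "arguments": {"plan": [[0, 0, 30, 0, 0, 0, -1], [0, 0, 10, 0, 0, 0, -1], [0, 0, 0, 0, 0, 0, -1]]}}

```text
time_s: 3.97
eef_pos: [529.6, -172.6, 272.4]
ee_rot: [0.003, 0.24, 0.971, -0.001]
force: [0.6, -0.7, -2.3]
grip_width: 0.154
```

```bash
cat >> h.py <<'E'
def tool_target(yaw=1.616,flip=1):
    B=Rz(yaw)@BAY; z=-B[:,2]; y=flip*B[:,1]; return np.column_stack([np.cross(y,z),y,z])
def quat(q): return R.from_quat([q[1],q[2],q[3],q[0]])
E
python3 - <<'E'
from rig import sense, optics
import cv2
from h import *
s=sense(); print(s["eef_pos"],s["ee_rot"],s["joints"],s["grip_width"])
A=quat(s["ee_rot"]).as_matrix(); print(A)
for f in(1,-1): print(f,R.from_matrix(tool_target(flip=f)@A.T).as_rotvec())
c=optics.capture("wrist"); np.savez("w3.npz",**c)
cv2.imwrite("pics/w3.png",c["img"])
E
```

```text
[ 529.61929545 -172.61867171  272.35825027] [ 0.00307702  0.23967642  0.97084689 -0.00143634] [-5.24914250e-01  3.55742663e-01  1.33188053e+00 -1.04876349e-03
  1.44725823e+00 -1.61151690e+00] 0.1538142732417454
[[-0.88509149  0.46538706  0.00528612]
 [ 0.46536938  0.8851063  -0.00426391]
 [-0.00666315 -0.00131396 -0.99997694]]
1 [ 0.33556661 -0.5253224   2.0454301 ]
-1 [ 0.46878542  0.29622453 -1.01644363]
```

View pics/w3.png

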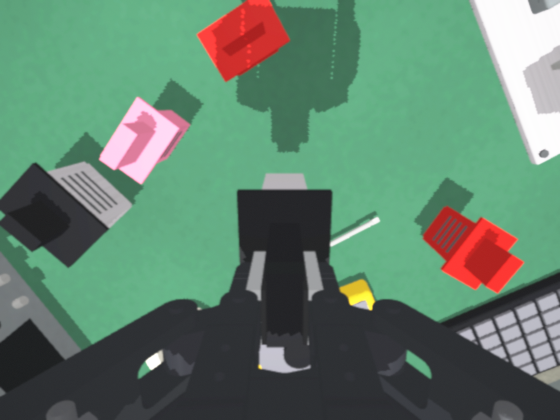

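The module is held; the collar edge runs from (238,190) to (331,190), centred on the tool. Now I'll work out the tool target from the grasp geometry and check it against this view.

```bash
cat >> h.py <<'E'
# module in tool frame, from grasp (module upright on bench when gripped)
Ag=quat([0.007,0.24,0.971,-0.003]).as_matrix(); Pg=np.array([533.7,-175.0,104.6])
Rm=Ag.T@Rz(2.655); pm=Ag.T@(np.array([531.5,-174.7,0])-Pg)   # module pose in tool
MOUTH=np.array([593.58,128.95,119.53]); YAW=1.616
def goal(s,flip=1,mouth=None,yaw=None):
    """tool pose with module foot s mm out of the mouth along bay axis (s=-88 home)"""
    B=Rz(YAW if yaw is None else yaw)@BAY; m=MOUTH if mouth is None else mouth
    Rw=B@np.diag([flip,flip,1]); A=Rw@Rm.T; return m+B[:,2]*s-A@pm, A
def delta(s,st,**k):
    P,A=goal(s,**k); return P-st["eef_pos"], R.from_matrix(A@quat(st["ee_rot"]).as_matrix().T).as_rotvec()
E
python3 - <<'E'
from rig import sense
from h import *
s=sense()
c=np.load("w3.npz"); C["wrist"]=(float(c["fx"]),float(c["cx"]),float(c["cy"]),c["world_to_cam"][:3])
A=quat(s["ee_rot"]).as_matrix(); f=lambda p: proj("wrist",s["eef_pos"]+A@(Rm@np.array(p)+pm)).round(1)
print("collar",f((33,-22,93)),f((33,22,93)),"body",f((25,13,8)),f((25,-13,8)),f((22.5,10.5,0)))
print(pm,Rm)
for fl in(1,-1): print(fl,delta(35,s,flip=fl))
E
```

```text
collar [330.  189.3] [234.1 189.1] body [264.5 171.4] [301.6 171.4] [268.7 172.7]
[  3.65798467  -0.50169016 104.55839256] [[ 0.99988512  0.00198824 -0.0150265 ]
 [ 0.00195141 -0.99999506 -0.00246477]
 [-0.01503133  0.00243516 -0.99988406]]
1 (array([ 68.05666277, 230.01299137, -32.03319195]), array([ 0.45374054,  0.28902895, -1.01537561]))
-1 (array([ 66.36788344, 233.55150446, -29.94825802]), array([ 0.34275692, -0.54324221,  2.04327973]))
```

>>> {"name": "play_rows", "arguments": {"plan": [[5, 18, 0, 0.038, 0.024, -0.085, -1], [5, 18, 0, 0.038, 0.024, -0.085, -1], [5, 18, 0, 0.038, 0.024, -0.085, -1], [5, 18, 0, 0.038, 0.024, -0.085, -1], [5, 18, 0, 0.038, 0.024, -0.085, -1]]}}

```text
time_s: 4.43
eef_pos: [552.5, -80.1, 265.9]
ee_rot: [-0.087, 0.446, 0.888, 0.077]
force: [0.2, 1.0, -3.7]
grip_width: 0.155
```

>>> {"name": "play_rows", "arguments": {"plan": [[5, 18, 0, 0.038, 0.024, -0.085, -1], [5, 18, 0, 0.038, 0.024, -0.085, -1], [5, 18, 0, 0.038, 0.024, -0.085, -1], [5, 18, 0, 0.038, 0.024, -0.085, -1], [5, 18, 0, 0.038, 0.024, -0.085, -1]]}}

```text
time_s: 4.85
eef_pos: [576.8, 14.9, 257.4]
ee_rot: [-0.174, 0.625, 0.746, 0.151]
force: [1.1, -0.6, -2.5]
grip_width: 0.158
```

```bash
sed -i 's/^MOUTH/pm[1]=0\nMOUTH/' h.py
python3 - <<'E'
from rig import sense
from h import *
s=sense(); print(s["eef_pos"],s["joints"].round(2),delta(35,s))
E
```

```text
[576.75437266  14.85481597 257.37738372] [-0.36  0.49  1.25  0.4   1.64 -0.55] (array([ 20.32305001,  42.573094  , -17.99212293]), array([ 0.0419683 ,  0.01427937, -0.12642891]))
```

>>> {"name": "play_rows", "arguments": {"plan": [[7, 15, 0, 0.014, 0.005, -0.042, -1], [7, 15, -6, 0.014, 0.005, -0.042, -1], [6, 12, -6, 0.014, 0.005, -0.042, -1], [0, 0, 0, 0, 0, 0, -1]]}}

```text
time_s: 5.18
eef_pos: [595.5, 60.8, 237.5]
ee_rot: [-0.19, 0.672, 0.695, 0.171]
force: [-1.0, 0.0, -3.7]
grip_width: 0.152
```

Run:
```python
from rig import sense, optics
import cv2
from h import *
s=sense(); print(s["eef_pos"],s["force"],delta(35,s))
a=optics.capture("side")["img"]; b=optics.capture("top")["img"]; c=optics.capture("wrist"); np.savez("w4.npz",**c)
# predicted mouth hole corners and foot corners in wrist
C["wrist"]=(float(c["fx"]),float(c["cx"]),float(c["cy"]),c["world_to_cam"][:3])
A=quat(s["ee_rot"]).as_matrix(); B=Rz(YAW)@BAY
for n,l in (("mouth",[proj("wrist",MOUTH+B@np.array([x,y,0])).round(1).tolist() for x,y in((38,27),(38,-27),(-38,-27),(-38,27))]),("foot",[proj("wrist",s["eef_pos"]+A@(Rm@np.array(p)+pm)).round(1).tolist() for p in((22.5,10.5,0),(22.5,-10.5,0),(-22.5,-10.5,0),(-22.5,10.5,0))])): print(n,l)
k=lambda im,x,y,w,h,f:cv2.resize(im[y:y+h,x:x+w],(w*f,h*f),interpolation=cv2.INTER_CUBIC)
cv2.imwrite("pics/m4.png",np.vstack([np.hstack([k(a,225,190,133,100,3),k(b,150,165,133,100,3)])[:,:798],k(c["img"],150,0,266,100,3)]))
```

```text
[595.53335298  60.76445834 237.54944108] [-1.00581765  0.01649861 -3.69212901] (array([ 1.54406969, -3.33654837,  1.83581971]), array([-0.00690936, -0.01674523,  0.01072762]))
mouth [[253.4, 148.8], [320.4, 148.0], [318.9, 236.3], [256.8, 236.9]]
foot [[269.9, 171.1], [298.8, 171.3], [297.8, 229.3], [270.4, 229.2]]
```

View pics/m4.png

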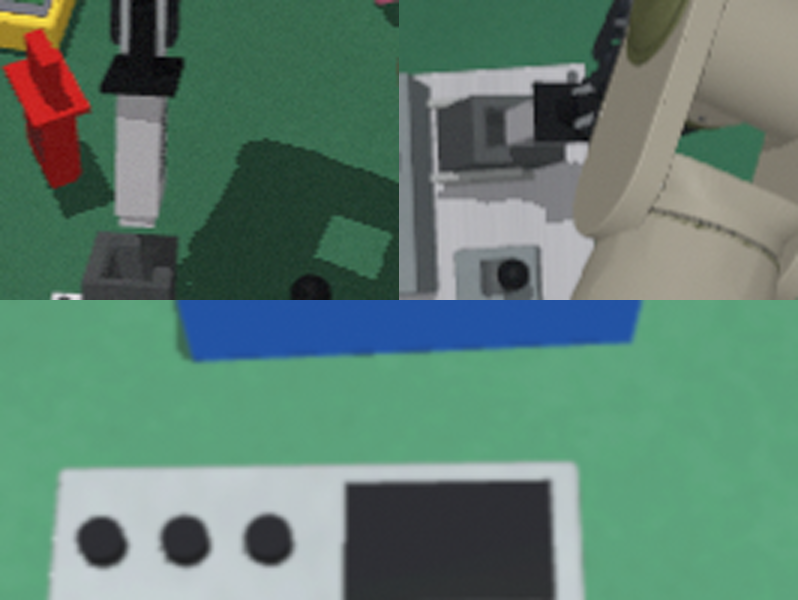

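Side view: the foot is above the mouth at about (271,264) and looks in line. I need the lower part of the wrist view to see the mouth.

Run:
```python
import numpy as np,cv2
i=np.load("w4.npz")["img"][100:250,190:390]
i=cv2.resize(i,None,fx=4,fy=4,interpolation=cv2.INTER_CUBIC); i=cv2.convertScaleAbs(i,alpha=1.6,beta=20)
cv2.imwrite("pics/w4.png",i)
```

```text
(no output)
```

View pics/w4.png

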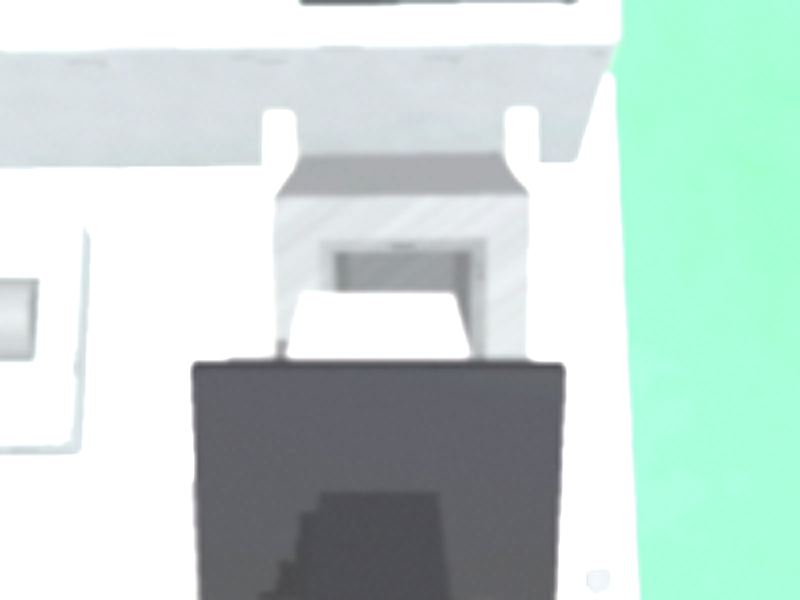

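The mouth's far edge runs (258.8,149.3)–(321.8,148.8), centred on column 290.3. The prediction was 286.9, so the mouth is about 2.9 mm further along +x. The yaw agrees.

```bash
sed -i 's/^pm\[1\]=0/pm[1]=0; pm[0]=3.1/; s/593.58,128.95/596.5,128.5/' h.py
python3 - <<'E'
from rig import sense
from h import *
s=sense(); print(s["eef_pos"])
for k in(35,10,-20): print(k,delta(k,s))
E
```

```text
[595.85369018  58.64569708 239.69843346]
35 (array([ 4.120601  , -1.18096943, -0.04147363]), array([-0.00465335, -0.01286988,  0.00913666]))
10 (array([  3.5557475 ,  11.30626167, -21.69210872]), array([-0.00465335, -0.01286988,  0.00913666]))
-20 (array([  2.8779233 ,  26.29093898, -47.67287084]), array([-0.00465335, -0.01286988,  0.00913666]))
```

>>> {"name": "play_rows", "arguments": {"plan": [[4, -1, 0, -0.005, -0.013, 0.009, -1], [0, 6, -11, 0, 0, 0, -1], [0, 6, -10, 0, 0, 0, -1], [0, 0, 0, 0, 0, 0, -1], [0, 0, 0, 0, 0, 0, -1]]}}

```text
time_s: 5.75
eef_pos: [600.8, 66.6, 219.0]
ee_rot: [-0.179, 0.667, 0.702, 0.173]
force: [0.7, -0.1, -3.3]
grip_width: 0.16
```

Run:
```python
from rig import sense
from h import *
s=sense(); print(s["eef_pos"],s["force"])
for k in(10,0,-20): print(k,delta(k,s))
```

```text
[600.83807051  66.6056436  219.04741128] [ 0.71709058 -0.13599243 -3.3172255 ]
10 (array([-1.42863283,  3.34631515, -1.04108654]), array([ 0.00454839,  0.00605514, -0.00195203]))
0 (array([-1.65457423,  8.34120759, -9.70134058]), array([ 0.00454839,  0.00605514, -0.00195203]))
-20 (array([ -2.10645703,  18.33099247, -27.02184865]), array([ 0.00454839,  0.00605514, -0.00195203]))
```

>>> {"name": "play_rows", "arguments": {"plan": [[-1.5, 4, -2, 0.005, 0.006, -0.002, -1], [0, 3.5, -6, 0, 0, 0, -1], [0, 3.5, -6, 0, 0, 0, -1], [0, 0, 0, 0, 0, 0, -1]]}}

```text
time_s: 6.08
eef_pos: [599.5, 77.7, 204.8]
ee_rot: [-0.182, 0.668, 0.7, 0.174]
force: [-0.8, -0.8, -2.5]
grip_width: 0.157
```

Run:
```python
from rig import sense
from h import *
s=sense(); print(s["eef_pos"],s["force"],s["wrist_torque"])
for k in(0,-20): print(k,delta(k,s))
```

```text
[599.53388993  77.70389161 204.78875094] [-0.7508639  -0.80710732 -2.54224598] [-0.52943228 -0.06764856  0.00981125]
0 (array([-0.35039365, -2.75704042,  4.55731975]), array([-0.00018172,  0.00135505,  0.00052861]))
-20 (array([ -0.80227645,   7.23274446, -12.76318832]), array([-0.00018172,  0.00135505,  0.00052861]))
```

>>> {"name": "play_rows", "arguments": {"plan": [[-0.3, 3, -5, 0, 0, 0, -1], [-0.3, 3, -5, 0, 0, 0, -1], [-0.2, 3, -5, 0, 0, 0, -1], [0, 0, 0, 0, 0, 0, -1]]}}

```text
time_s: 6.42
eef_pos: [598.6, 87.8, 188.1]
ee_rot: [-0.182, 0.668, 0.701, 0.174]
force: [0.7, 0.7, -3.3]
grip_width: 0.152
```

```bash
cat > st.py <<'E'
from rig import sense
from h import *
s=sense(); print(s["eef_pos"].round(1),"F",s["force"].round(1),"T",s["wrist_torque"].round(2),"w",s["grip_width"])
B=Rz(YAW)@BAY; P,A=goal(0); d=B.T@(s["eef_pos"]-P); print("bay-frame off x,y,s",d.round(1),"F in bay",(B.T@s["force"]).round(1)); print("rot",delta(0,s)[1].round(4))
E
python3 st.py
```

```text
[598.6  87.8 188.1] F [ 0.7  0.7 -3.3] T [-0.55 -0.09 -0.  ] w 0.1519748427259984
bay-frame off x,y,s [  0.5   0.  -24.8] F in bay [-1.  -0.7 -3.2]
rot [-0.0001  0.0013  0.0002]
```

>>> {"name": "play_rows", "arguments": {"plan": [[-0.2, 3.2, -5.8, 0, 0, 0, -1], [-0.1, 3.2, -5.8, 0, 0, 0, -1], [-0.1, 3.2, -5.8, 0, 0, 0, -1], [0, 0, 0, 0, 0, 0, -1]]}}

```text
time_s: 6.75
eef_pos: [598.0, 98.5, 168.7]
ee_rot: [-0.182, 0.668, 0.701, 0.174]
force: [-0.3, -0.6, -2.8]
grip_width: 0.149
```

```bash
python3 st.py
```

```text
[598.   98.5 168.7] F [-0.3 -0.6 -2.8] T [-0.55 -0.01 -0.01] w 0.14939482398509196
bay-frame off x,y,s [  0.1   0.1 -47. ] F in bay [-1.9  0.3 -2.1]
rot [-0.0001  0.0011  0.0001]
```

>>> {"name": "play_rows", "arguments": {"plan": [[-0.1, 3.2, -5.6, 0, 0, 0, -1], [-0.1, 3.2, -5.6, 0, 0, 0, -1], [-0.1, 3.2, -5.6, 0, 0, 0, -1], [0, 2.5, -4.3, 0, 0, 0, -1], [0, 0, 0, 0, 0, 0, -1]]}}

```text
time_s: 7.17
eef_pos: [597.6, 112.1, 145.0]
ee_rot: [-0.182, 0.668, 0.701, 0.173]
force: [0.2, -0.5, -2.9]
grip_width: 0.155
```

```bash
python3 st.py
```

```text
[597.6 112.1 145. ] F [ 0.2 -0.5 -2.9] T [-0.53 -0.02  0.  ] w 0.154872535577783
bay-frame off x,y,s [  0.   -0.1 -74.3] F in bay [-1.9 -0.2 -2.3]
rot [-0.0001  0.0008 -0.    ]
```

Next, small steps towards s=-88, watching the force.

>>> {"name": "play_rows", "arguments": {"plan": [[0, 2.0, -3.5, 0, 0, 0, -1], [0, 2.0, -3.5, 0, 0, 0, -1], [0, 1.0, -1.7, 0, 0, 0, -1], [0, 0, 0, 0, 0, 0, -1]]}}

```text
time_s: 7.5
eef_pos: [597.7, 117.6, 135.5]
ee_rot: [-0.182, 0.668, 0.701, 0.174]
force: [-0.8, 0.4, -3.2]
grip_width: 0.154
```

```bash
python3 st.py
```

```text
[597.7 117.6 135.5] F [-0.8  0.4 -3.2] T [-0.53 -0.   -0.07] w 0.15439318982379588
bay-frame off x,y,s [  0.   -0.5 -85.3] F in bay [-1.2  0.8 -3. ]
rot [-0.      0.0011 -0.0001]
```

>>> {"name": "play_rows", "arguments": {"plan": [[0, 1.0, -1.7, 0, 0, 0, -1], [0, 1.0, -1.7, 0, 0, 0, -1], [0, 0, 0, 0, 0, 0, -1]]}}

```text
time_s: 7.75
eef_pos: [597.8, 119.7, 132.0]
ee_rot: [-0.182, 0.668, 0.701, 0.174]
force: [0.6, 0.2, -3.1]
grip_width: 0.154
```

```bash
python3 st.py
```

```text
[597.8 119.7 132. ] F [ 0.6  0.2 -3.1] T [-0.49 -0.02  0.09] w 0.15373448212665455
bay-frame off x,y,s [  0.1  -0.6 -89.4] F in bay [-1.3 -0.6 -2.8]
rot [ 0.0001  0.0014 -0.0001]
```

>>> {"name": "play_rows", "arguments": {"plan": [[0, 1.0, -1.7, 0, 0, 0, -1], [0, 1.0, -1.7, 0, 0, 0, -1]]}}

```text
time_s: 7.92
eef_pos: [597.9, 119.9, 131.6]
ee_rot: [-0.181, 0.667, 0.701, 0.173]
force: [-9.8, -12.4, 14.9]
grip_width: 0.156
```

```bash
python3 st.py
```

```text
[597.9 119.9 131.6] F [ -9.8 -12.4  14.9] T [-0.61  1.64  0.73] w 0.15616747105266746
bay-frame off x,y,s [  0.   -0.7 -89.8] F in bay [-2.9 10.3 18.8]
rot [ 0.0016  0.0027 -0.001 ]
```

Contact: 19 N along the axis at s≈-90. I'll check by eye that the collar is home.

```bash
python3 - <<'E'
from rig import optics
import cv2, numpy as np
a=optics.capture("side")["img"]; c=optics.capture("wrist")["img"]; b=optics.capture("top")["img"]
k=lambda im,x,y,w,h,f:cv2.resize(im[y:y+h,x:x+w],(w*f,h*f),interpolation=cv2.INTER_CUBIC)
cv2.imwrite("pics/m5.png",cv2.convertScaleAbs(np.vstack([np.hstack([k(a,235,235,80,60,5),k(b,155,170,80,60,5)]),k(c,184,130,200,75,4)]),alpha=1.5,beta=15))
E
python3 st.py
```

```text
[597.9 119.8 131.6] F [-9.5 -8.9 11.4] T [-0.55  1.22  0.62] w 0.15497871204511302
bay-frame off x,y,s [ -0.   -0.8 -89.8] F in bay [-1.6  9.9 14.1]
rot [ 0.0015  0.0028 -0.0007]
```

View pics/m5.png

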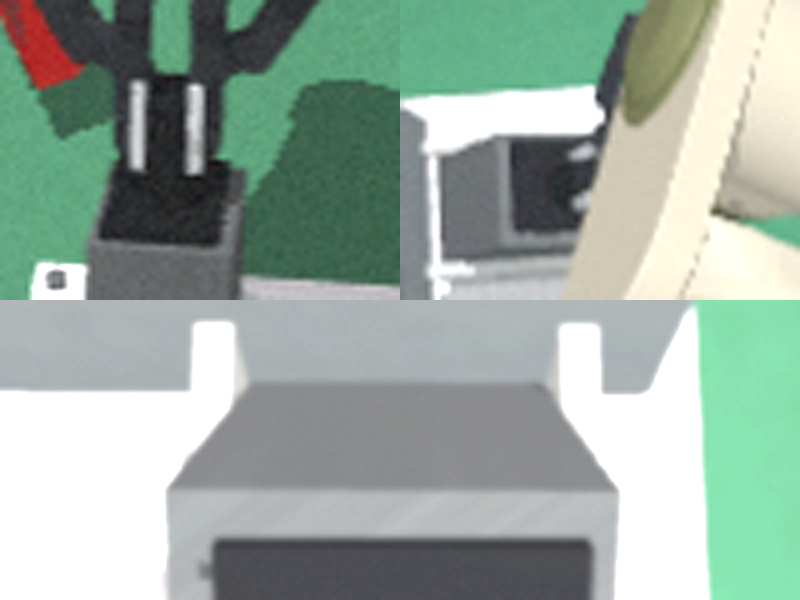

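The collar looks seated, but it sits about 1.3 mm to the +x side, against the hole wall. I'll relieve that sideways load and press once more.

>>> {"name": "play_rows", "arguments": {"plan": [[-1.3, 0, 0, 0, 0, 0, -1], [0, 0, 0, 0, 0, 0, -1], [0, 1.2, -2, 0, 0, 0, -1], [0, 1, -1.7, 0, 0, 0, -1]]}}

```text
time_s: 8.4
eef_pos: [597.7, 119.8, 131.5]
ee_rot: [-0.179, 0.667, 0.702, 0.174]
force: [-10.8, -14.4, 20.1]
grip_width: 0.159
```

```bash
python3 st.py
```

```text
[597.7 119.8 131.5] F [-10.8 -14.4  20.1] T [-0.46  1.65  0.95] w 0.1591867404708136
bay-frame off x,y,s [ -0.1  -0.5 -89.9] F in bay [-2.  11.4 24.4]
rot [ 0.0036  0.0076 -0.0001]
```

Pressing harder moved nothing: 24 N axial at the same depth, so the collar is on the mouth. Release.

>>> {"name": "play_rows", "arguments": {"plan": [[0, 0, 0, 0, 0, 0, 0], [0, 0, 0, 0, 0, 0, 0], [0, 0, 0, 0, 0, 0, 0], [0, 0, 0, 0, 0, 0, 0], [0, 0, 0, 0, 0, 0, 0]]}}

```text
time_s: 8.82
eef_pos: [598.5, 120.5, 132.3]
ee_rot: [-0.178, 0.667, 0.702, 0.176]
force: [-0.3, -0.3, 0.0]
grip_width: 0.501
```

>>> {"name": "play_rows", "arguments": {"plan": [[0, -3, 5, 0, 0, 0, 0], [0.3, -7, 12, 0, 0, 0, 0], [0.5, -12, 20, 0, 0, 0, 0], [0.5, -15, 26, 0, 0, 0, 0], [0, -15, 26, 0, 0, 0, 0]]}}

```text
time_s: 9.23
eef_pos: [596.5, 69.8, 219.5]
ee_rot: [-0.184, 0.666, 0.702, 0.172]
force: [-0.4, -0.4, 0.4]
grip_width: 0.5
```

```bash
python3 st.py
python3 - <<'E'
from rig import optics,sense
import cv2
from h import *
s=sense();A=quat(s["ee_rot"]).as_matrix()
y=np.array([np.cos(.05),np.sin(.05),0]); 
for f in(1,-1):
  z=np.array([0,0,-1.]);T=np.column_stack([np.cross(f*y,z),f*y,z]); print(R.from_matrix(T@A.T).as_rotvec())
a=optics.capture("side")["img"]; c=optics.capture("wrist")["img"]
k=lambda im,x,y,w,h,f:cv2.resize(im[y:y+h,x:x+w],(w*f,h*f),interpolation=cv2.INTER_CUBIC)
cv2.imwrite("pics/m6.png",cv2.convertScaleAbs(np.vstack([np.hstack([k(a,235,235,120,60,5)[:300,:600],np.zeros((300,200,3),np.uint8)]),k(c,184,130,200,75,4)]),alpha=1.5,beta=15))
E
```

```text
[596.5  69.8 219.5] F [-0.4 -0.4  0.4] T [-0.27 -0.05  0.01] w 0.5001438064859083
bay-frame off x,y,s [ 0.8  2.9 11.3] F in bay [-0.2  0.4  0.5]
rot [-0.0009 -0.0023 -0.0041]
[-0.50879013 -0.02934533 -0.00127263]
[ 0.04558004 -0.79026799  3.03892992]
```

View pics/m6.png

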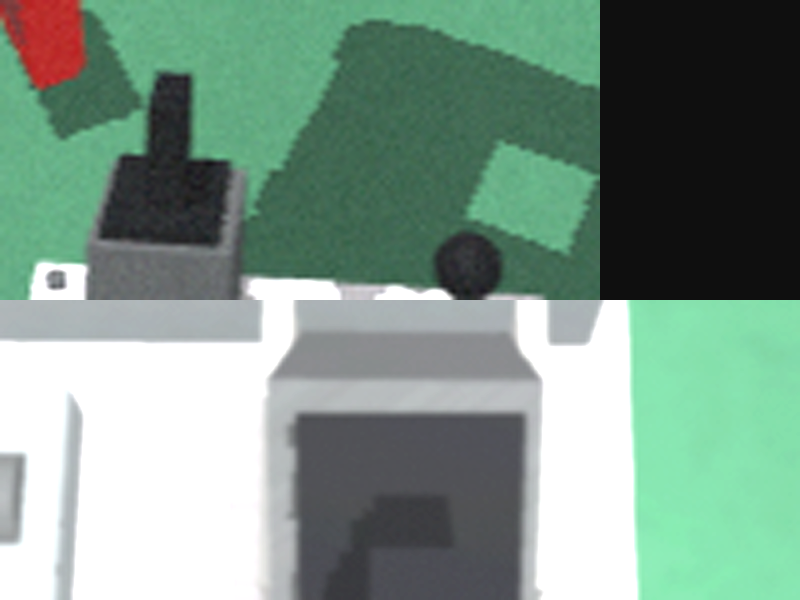

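The module is seated, with the tab clear of the fingers; the lever ball is at side (328.6,287.8). Now I'll turn the tool vertical in front of the lever, fingers shut.

>>> {"name": "play_rows", "arguments": {"plan": [[-20, -2, 5, -0.085, -0.005, 0, -1], [-20, -2, 0, -0.085, -0.005, 0, -1], [-20, -2, 0, -0.085, -0.005, 0, -1], [-20, -2, 0, -0.085, -0.005, 0, -1], [-20, -2, 0, -0.085, -0.005, 0, -1]]}}

```text
time_s: 9.75
eef_pos: [496.7, 54.1, 224.5]
ee_rot: [-0.021, 0.69, 0.723, 0.026]
force: [0.7, -0.0, 0.8]
grip_width: 0.004
```

>>> {"name": "play_rows", "arguments": {"plan": [[-17, 0, 0, -0.084, -0.005, 0, -1], [0, 0, -25, 0, 0, 0, -1], [0, 0, 0, 0, 0, 0, -1]]}}

```text
time_s: 10.0
eef_pos: [475.4, 56.4, 199.6]
ee_rot: [0.013, 0.688, 0.725, -0.005]
force: [0.5, 0.2, -0.5]
grip_width: 0.001
```

```bash
python3 st.py
python3 - <<'E'
from h import *
# ball: angle and x from both views
o=np.array([545.911,187.357,0]);M=Rz(YAW)
f=lambda v:o+M@np.array([-20+80*np.sin(v[0]),70+v[1],34+80*np.cos(v[0])])
r=lambda v:np.r_[proj("top",f(v))-(187.8,256.5),proj("side",f(v))-(328.6,287.8)]
v=least_squares(r,[-.4,0]).x; print(v,f(v),r(v))
E
```

```text
[475.4  56.4 199.6] F [ 0.5  0.2 -0.5] T [-0.03  0.03 -0.02] w 0.000804419715728114
bay-frame off x,y,s [-16.  124.5  -2. ] F in bay [-0.2 -0.5 -0.5]
rot [ 0.5331  0.0397 -0.0019]
[-0.36242029 -0.98905835] [479.15599771 135.92485014 108.8033181 ] [ 0.55063508 -0.68513381  0.47555788  0.7674237 ]
```

>>> {"name": "play_rows", "arguments": {"plan": [[5, 5, -35, 0, 0, 0, -1], [0, 5, -35, 0, 0, 0, -1], [0, 0, -28, 0, 0, 0, -1], [0, 0, 0, 0, 0, 0, -1]]}}

```text
time_s: 10.33
eef_pos: [482.0, 67.4, 101.4]
ee_rot: [0.015, 0.688, 0.726, -0.002]
force: [-0.2, 0.1, -0.6]
grip_width: 0.003
```

>>> {"name": "play_rows", "arguments": {"plan": [[0, 15, 0, 0, 0, 0, -1], [0, 15, 0, 0, 0, 0, -1], [0, 10, 0, 0, 0, 0, -1], [-0.5, 10, 0, 0, 0, 0, -1], [-0.5, 10, 0, 0, 0, 0, -1]]}}

```text
time_s: 10.75
eef_pos: [484.0, 127.8, 106.5]
ee_rot: [0.015, 0.69, 0.724, -0.002]
force: [0.3, -1.0, 1.1]
grip_width: 0.002
```

>>> {"name": "play_rows", "arguments": {"plan": [[-3, 8, -5, 0, 0, 0, -1], [-1, 10, -2, 0, 0, 0, -1], [0, 10, 0, 0, 0, 0, -1], [0, 10, 0, 0, 0, 0, -1]]}}

```text
time_s: 11.08
eef_pos: [480.3, 169.0, 100.7]
ee_rot: [0.016, 0.69, 0.724, -0.001]
force: [-0.3, -1.3, -0.3]
grip_width: -0.001
```

```bash
python3 st.py|head -1
```

```text
[480.3 169.  100.7] F [-0.3 -1.3 -0.3] T [-0.17  0.05 -0.03] w -0.0005166519988662391
```

>>> {"name": "play_rows", "arguments": {"plan": [[-1, 6, 0, 0, 0, 0, -1], [0, 5, 0, 0, 0, 0, -1], [0, 4, 0, 0, 0, 0, -1]]}}

```text
time_s: 11.33
eef_pos: [479.0, 181.0, 100.4]
ee_rot: [0.02, 0.688, 0.726, -0.007]
force: [-0.7, -46.7, 6.5]
grip_width: 0.004
```

```bash
python3 st.py|head -1
```

```text
[479.  181.  100.4] F [ -0.7 -46.7   6.5] T [-7.79  0.13 -0.11] w 0.0038985867234797356
```

The lever is at its stop, with 47 N at the fingers. Backing off and up.

>>> {"name": "play_rows", "arguments": {"plan": [[0, -10, 0, 0, 0, 0, -1], [0, -25, 5, 0, 0, 0, -1], [0, -30, 20, 0, 0, 0, -1], [0, -30, 35, 0, 0, 0, -1], [0, -30, 25, 0, 0, 0, -1]]}}

```text
time_s: 11.75
eef_pos: [475.6, 57.5, 180.9]
ee_rot: [0.016, 0.685, 0.728, -0.012]
force: [1.3, 0.6, 0.1]
grip_width: -0.001
```

>>> {"name": "play_rows", "arguments": {"plan": [[-20, -25, 20, 0, 0, 0, -1], [-30, -25, 10, 0, 0, 0, -1], [-30, -25, 0, 0, 0, 0, -1], [-20, -15, 0, 0, 0, 0, -1], [0, 0, 0, 0, 0, 0, -1]]}}

```text
time_s: 12.17
eef_pos: [374.2, -39.0, 217.7]
ee_rot: [0.022, 0.686, 0.727, -0.009]
force: [0.4, -1.0, 0.4]
grip_width: 0.002
```

Run:
```python
from rig import optics,sense
import cv2
from h import *
s=sense(); print(s["eef_pos"],s["force"],s["time_s"])
a=optics.capture("side")["img"]; b=optics.capture("top")["img"]
k=lambda im,x,y,w,h,f:cv2.resize(im[y:y+h,x:x+w],(w*f,h*f),interpolation=cv2.INTER_CUBIC)
cv2.imwrite("pics/m7.png",cv2.convertScaleAbs(np.vstack([np.hstack([k(a,225,235,133,100,3),k(b,120,175,133,100,3)]),np.hstack([k(a,160,80,266,200,1),k(b,250,100,266,200,1),np.zeros((200,266,3),np.uint8)])]),alpha=1.4,beta=10))
o=np.array([545.911,187.357,0]);M=Rz(YAW)
for q in(.7,.85,1):
  p=o+M@np.array([-20+80*np.sin(q-.5),69,34+80*np.cos(q-.5)]); print(q,((proj("side",p)-(225,235))*3).round(),((proj("top",p)-(120,175))*3+(399,0)).round())
```

```text
[374.19379795 -38.95286876 217.70982925] [ 0.37192416 -0.98213344  0.37725111] 12.1667
0.7 [312. 220.] [547. 246.]
0.85 [312. 239.] [534. 247.]
1 [311. 260.] [521. 248.]
```

View pics/m7.png

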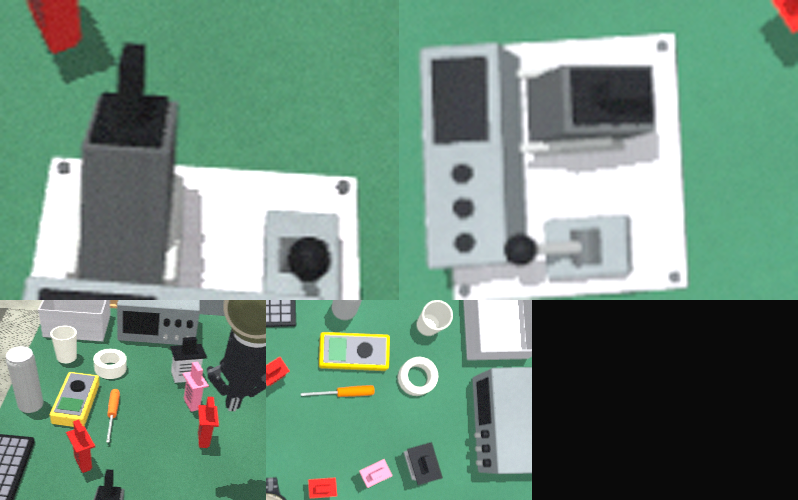

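The ball is at side (309,259) and top (521,249) in the picture, which matches a lever value of 1.0. The module is seated, the other things haven't moved, and the robot is clear. Handing in.

```bash
python3 -c "
from rig import ctrl
print(ctrl.finish_job())"
```

```text
the job is handed in; nothing more can be done
None
```

I slid the slim module into the bay, let go once its collar was home, pushed the lever to its stop, and handed the job in at about 12 s. No verdict is reported.

- **Module:** I held it by the tab all the way in. About 90 mm in, it stopped moving under 24 N. My estimate for fully home was 88 mm, so the two agree within a couple of millimetres. The last pictures show it flush on the mouth after release. It sat about 1.3 mm off-centre towards one wall of the hole. A small correction did not clear the roughly 10 N sideways push before release; that is within the 6 mm allowed.
- **Lever:** in the last pictures the ball is within a pixel of where it should be at 1.0 rad, in both the side and top views.
- **Possible problem:** the force at the closed fingers briefly read 47 N at the lever's stop. I took the 40 N limit to cover only the arm and the gripper's body, not the fingers. If it covers the fingers too, that could count against the run. I backed off at once.
- **Calibration:** the top and wrist cameras disagreed by about 3 mm in x. I used the wrist view for the final alignment.
- **Other things:** the wider module, multimeter, screwdriver and tape roll look unmoved by eye in the last pictures; I did not measure them. The arm ended clear of everything.

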